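# Sort rebuilt brake pistons by weight

## Task

The two plain steel pistons look alike, but some are thick-walled and some thin: one at a time, lift each just clear of the bench, hold it still to feel its weight, then stand it upright in the rectangular tray if it weighs more than half a kilo or in the round dish if it weighs less. Both may turn out to belong in the same place, and one within 50 g of half a kilo may go in either. Never tip a piston over.

Things in the scene. Friction and masses are not known exactly. Their poses are not given: they have to be found in the camera images.
- piston_a_center (a point): plain round steel piston, closed at both ends, 48 mm in diameter and 60 mm tall, with one shallow groove 6 to 13 mm below its top; it stands upright on the bench and weighs anything from 136 g to 850 g, which cannot be seen. The point is its centre, 30 mm above its underside; z is up its axis. The other piston looks just the same.
- piston_b_center (a point): plain round steel piston, closed at both ends, 48 mm in diameter and 60 mm tall, with one shallow groove 6 to 13 mm below its top; it stands upright on the bench and weighs anything from 136 g to 850 g, which cannot be seen. The point is its centre, 30 mm above its underside; z is up its axis. The other piston looks just the same.
- tray: rectangular open steel tray fixed to the bench, for the heavy pistons: outside 190 mm along its x, 140 mm along its y, 18 mm high, walls and floor 4 mm thick (inner floor 182 by 132 mm). Origin at the centre of its underside, on the bench; the inner floor is 4 mm above it. It may lie to the left or the right of the pistons and be turned by up to 15 degrees.
- dish: round open steel dish fixed to the bench, for the light pistons: 164 mm across at the foot, 184 mm at the rim, 18 mm high, wall and floor 4 mm thick (flat inner floor about 156 mm across). Origin at the centre of its underside, on the bench; the inner floor is 4 mm above it. It lies on the other side of the pistons from the tray.
Not all that is in view belongs to the job. Leave any purple look-alike of the dish alone.

How it is judged:
By the outcome, as a careful person would: the job done as asked, in the order asked, and still so for the second after the job is handed in, with the robot touching nothing.
It also fails if it takes over 64 s, if anything falls off the work surface, if the arm or the gripper's body presses on something with over 40 N, if the wrist force passes 120 N, or if a joint passes its speed limit or range.

## Robot

A 6-joint arm with a two-finger parallel gripper is mounted at the origin on the work surface. World frame = base frame: x ahead of the robot, y to its left, z up, the work surface at z = 0. Lengths are in m, angles in rad, forces in N, time in s.
With the tool pointing down it reaches from about 0.35 to 0.775 m from the base axis. Payload 5.5 kg.
Tool frame: the origin (TCP) lies between the finger pads; the fingertips stand 11 mm ahead of it and the grasp point (between the pads) lies 8 mm behind it (tips_ahead is the distance from the TCP to the fingertips, in m); z points along the fingers, y is the line along which they close (so a half turn about z gives the same grasp; the last joint's range is limited). The gripper opens to 85 mm and grips with 20 to 120 N. Pads are 22 mm wide; open, the fingers measure 114 mm over their backs; the gripper's body (76 mm by 85 mm) begins 54 mm behind the grasp point. The pads swing forward as they close: fully open they stand 13 mm farther back than shut.
Start: joints at [1.03, 0.313, 0.046, 1.304, 0, 1.431], TCP at [0.224, 0.529, 0.215] pointing down, gripper open.
Joint ranges: [-2.76, 2.76], [-0.86, 1.69], [-1.03, 1.26], [-2.2, 2.34], [-1.47, 1.5], [-3.14, 3.14]. Speed limits (rad/s): [2.57, 2.57, 3.14, 3.14, 3.14, 3.14].

## Interface

Orientations are given as a unit quaternion [w, x, y, z].
In Python, from workcell import * gives the robot as it stands. The module is installed in compiled form; this text tells all that it offers.
- The arm moves only by the tool jog_arm, never from a script. Its argument "moves" is a list of rows, each an object with "fingers": the closure, from 0 (fully open) to 1 (shut); "slide": the shift along the tool's x, y, z in mm, a list of three; "angular": the turn, a rotation vector about the tool's x, y, z in degrees, a list of three. A call has 1 to 10 rows; each row is the pose to reach, as a shift and turn from the pose commanded when the call began, along the tool's axes at that moment; what a row does not reach only later rows make up. A row lasts 1/12 s, in which the tool goes at most 41.7 mm and 7.16 degrees, less where a joint would pass 70% of its speed; a pose out of reach is approached as far as the arm can. A call with a gripper value outside its range is refused whole. The fingers move at their own pace and stop on an object; "squeeze" is the grip in N (left out, the last holds). Time passes only in rows, so rows that repeat a pose let the fingers close. It gives the time, the measured TCP pose, the force, the opening and the grip force at its end, in the units of the state.
- get_state(): the state, without advancing time (a new reading comes with each control period).
- read_camera(name): name is "scene" or "top" or "wrist"; returns a dict with "color" (384x512x3 uint8, red, green, blue), "fovy" (degrees; the focal length in pixels is half the picture's height over the tangent of half this angle, whatever the lens; pixels are square), "cx", "cy" (the principal point, pixels), "D" ([k1, k2, p1, p2, k3] as OpenCV has them; the pictures are not rectified), "world_from_camera" (4x4, takes a point from camera to world coordinates); the wrist camera has in their place "tool_from_camera" (4x4, takes a point from camera to tool coordinates, whose origin is the TCP and whose axes are the flange's). Camera axes: x right, y down, z forward; pixel columns grow to the right and rows downward; lengths in m; the calibration is good to about 2 mm. A picture is of the moment at which its call begins: read the wrist's pose just before it. There is no depth.
- hand_in(): hands the job in; it is judged then, once.
Trained networks look in a picture, given as the dict that the camera call returned (one of the last four; its "shot" number tells which), for a name from the list of things; names that differ only in an ending like _2 or _b are one class to them, and where a whole thing is asked for, a point or a joint stands for the part that bears it (a point fixed in the world has none). Each returns a list of dicts, best first, with "p" (0 to 1); they miss things now and then, are a little off and sometimes report something else, mostly with a low value. They report only what shows in the picture. A call takes as long as a camera call. They do not tell look-alikes from the thing itself.
- look_for(target, picture): "point" ([column, row] in pixels, amid what is visible of it).
- tip_of(target, picture): "point" ([column, row] in pixels: a listed point, or the origin of a listed thing).
The state is a dict: "clock": time; "joint_pos": joint angles; "qvel": joint speeds; "tau": joint torques, N m; "tcp_pos": TCP position; "orientation": TCP orientation; "wrist_force": force on the tool from outside, world axes, zero at the start; "ft_torque": the same for the moment, N m; "finger_gap": finger opening in m; "grip_force": force on a finger pad.
Only numpy, scipy, OpenCV 4.12 (cv2) and the standard library are available. Lean on these libraries where they do the work, as an engineer would, in place of code of your own. Each camera call takes 0.05 s, during which the arm holds its last target. There are 200 camera calls.

## Working session

There is one attempt and no reset: what is moved stays moved. The work goes in short steps, Python scripts to look and compute and a tool call to move; the robot and the scene stay as the last step left them, time stands still between calls to the robot, and variables do not carry over. Pictures are saved under pics/ and viewed, at most 10 in all, crops included, and the job is handed in when it is done.

Besides the shell and the picture viewer there is one more tool, called after "Emit:" by a JSON object that holds its "fn" and its "kwargs", one argument or row to a line. jog_arm: Moves the arm, as the interface text tells. Its arguments: {"type":"object","properties":{"moves":{"type":"array","items":{"type":"object","properties":{"fingers":{"type":"number"},"slide":{"type":"array","items":{"type":"number"}},"angular":{"type":"array","items":{"type":"number"}}}}},"squeeze":{"type":"number"}},"required":["moves"]}

```bash
mkdir -p pics; cat > h.py <<'E'
from workcell import *
import numpy as np, cv2
from scipy.spatial.transform import Rotation as R
def K(p):
    f=p["color"].shape[0]/2/np.tan(np.radians(p["fovy"])/2)
    return np.array([[f,0,p["cx"]],[0,f,p["cy"]],[0,0,1.]])
def Tt(s):
    T=np.eye(4); T[:3,:3]=R.from_quat(s["orientation"],scalar_first=True).as_matrix(); T[:3,3]=s["tcp_pos"]; return T
def W(p,s=None):
    return np.array(p["world_from_camera"]) if "world_from_camera" in p else Tt(s)@np.array(p["tool_from_camera"])
def hit(p,px,z,s=None):
    u=cv2.undistortPoints(np.array([[px]],float),K(p),np.array(p["D"],float))[0,0]
    T=W(p,s); d=T[:3,:3]@np.r_[u,1]; o=T[:3,3]
    return o+d*(z-o[2])/d[2]
def save(p,n): cv2.imwrite("pics/"+n,cv2.cvtColor(p["color"],cv2.COLOR_RGB2BGR))
E
python3 - <<'E'
from h import *
s=get_state(); print({k:np.round(v,3).tolist() for k,v in s.items()})
ims=[]
for c in ["top","scene"]:
    p=read_camera(c); ims.append(p["color"])
    for t,z in [("piston_a_center",.03),("tray",0),("dish",0)]:
        for d in tip_of(t,p): print(c,t,round(d["p"],2),np.round(d["point"]),np.round(hit(p,d["point"],z),3))
    save(p,c+"0.png")
E
```

```text
{'clock': 0.0, 'joint_pos': [1.03, 0.314, 0.045, 1.304, -0.0, 1.431], 'qvel': [-0.001, 0.001, -0.001, -0.0, 0.001, 0.001], 'tau': [0.001, -48.063, 29.853, 0.019, -0.0, 0.0], 'tcp_pos': [0.224, 0.529, 0.214], 'orientation': [-0.0, 0.199, 0.98, -0.001], 'wrist_force': [0.25, 0.198, 0.673], 'ft_torque': [-0.015, -0.026, 0.019], 'grip_force': 0.0, 'finger_gap': 0.085}
top piston_a_center 0.5 [295. 186.] [ 0.465 -0.051  0.03 ]
top tray 0.84 [368. 168.] [ 0.537 -0.312  0.   ]
top dish 0.74 [325. 229.] [ 0.316 -0.164  0.   ]
top dish 0.67 [121. 176.] [0.486 0.567 0.   ]
top dish 0.63 [184. 259.] [0.198 0.336 0.   ]
top dish 0.59 [195. 182.] [0.469 0.304 0.   ]
scene piston_a_center 0.84 [194. 200.] [ 0.473 -0.046  0.03 ]
scene tray 0.76 [108. 211.] [ 0.55  -0.303  0.   ]
scene dish 0.88 [323. 155.] [0.187 0.326 0.   ]
scene dish 0.65 [173. 162.] [ 0.319 -0.166  0.   ]
scene dish 0.51 [180. 251.] [ 0.637 -0.044 -0.   ]
```

View pics/top0.png

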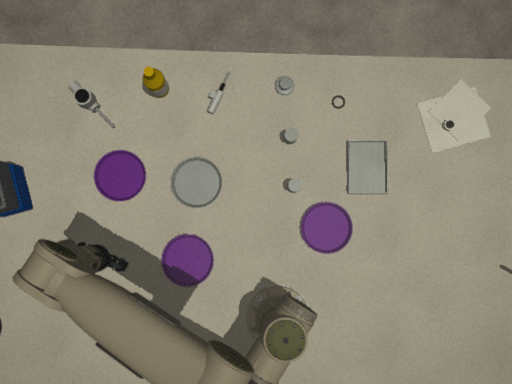

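View pics/scene0.png

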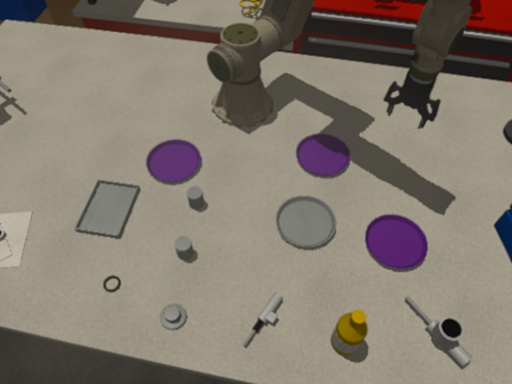

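The top view shows two plain pistons at (293,185) and (289,135). The grey tray is at (368,168) and the grey dish at (195,182). Possible mix-ups are the stepped flange part at (285,85), the ring at (338,102) and the purple dishes at (120,175), (187,260) and (326,227). I choose the two plain cylinders, the grey tray and the grey dish, and check them in a close crop.

```bash
python3 - <<'E'
from h import *
p=read_camera("top"); q=read_camera("scene")
for px in [(293,185),(289,135)]: print(np.round(hit(p,px,.03),3))
for px in [(196,198),(184,247)]: print(np.round(hit(q,px,.03),3))
for px in [(348,141),(385,141),(387,193),(348,194)]: print("tray",np.round(hit(p,px,.018),3))
print(np.round(hit(p,(196.5,182),.018),3),np.round(hit(q,(306,222),.018),3))
for im,n in [(p,"p"),(q,"q")]:
    print([(np.round(d["point"]),round(d["p"],2)) for d in look_for("piston_a_center",im)])
a=cv2.resize(p["color"][110:210,255:335],None,fx=5,fy=5); b=cv2.resize(q["color"][170:270,150:230],None,fx=5,fy=5)
save({"color":np.hstack([a,b])},"crop.png")
E
```

```text
[ 0.467 -0.043  0.03 ]
[ 0.644 -0.025  0.03 ]
[ 0.466 -0.04   0.03 ]
[ 0.637 -0.027  0.03 ]
tray [ 0.63  -0.237  0.018]
tray [ 0.633 -0.369  0.018]
tray [ 0.448 -0.377  0.018]
tray [ 0.441 -0.239  0.018]
[0.47  0.297 0.018] [0.477 0.303 0.018]
[(array([293., 185.]), 0.57)]
[(array([192., 198.]), 0.88)]
```

View pics/crop.png

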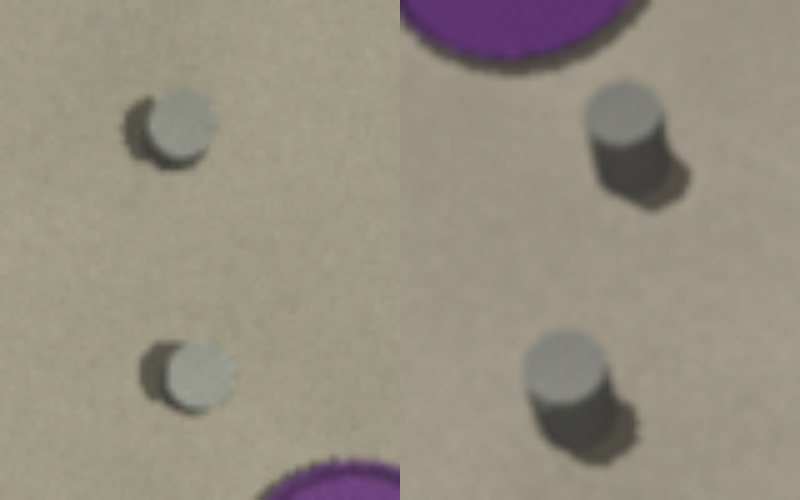

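The crop confirms two identical plain cylinders, with top discs at about (291,135) and (295,185) in the top picture. Next I travel above the nearer one and turn the tool square to the world.

Emit:
{"fn": "jog_arm", "kwargs": {
  "moves": [
    {"slide": [-29,-28,0],"angular": [0,0,-3],"fingers": 0},
    {"slide": [-58,-56,0],"angular": [0,0,-7]},
    {"slide": [-87,-84,0],"angular": [0,0,-12]},
    {"slide": [-116,-112,0],"angular": [0,0,-17]},
    {"slide": [-145,-140,0],"angular": [0,0,-21]},
    {"slide": [-174,-168,0],"angular": [0,0,-23]},
    {"slide": [-203,-196,0],"angular": [0,0,-23]},
    {"slide": [-232,-224,0],"angular": [0,0,-23]},
    {"slide": [-261,-252,0],"angular": [0,0,-23]},
    {"slide": [-290,-280,0],"angular": [0,0,-23]}
  ]
}}

```text
schema error: expected keys fingers, slide, angular
```

```bash
python3 - <<'E'
from h import *
s=get_state(); print({k:np.round(s[k],3).tolist() for k in ["clock","joint_pos","tcp_pos","wrist_force"]}); T=Tt(s); print(T.round(3))
p=read_camera("top"); q=read_camera("scene")
for px in [(294.5,184.3),(290.9,134.3)]: print(np.round(hit(p,px,.06),3))
for px in [(194.5,192.3),(182.7,242.9)]: print(np.round(hit(q,px,.06),3))
w=read_camera("wrist"); print(np.round(w["tool_from_camera"],3),w["fovy"])
E
```

```text
{'clock': 0.6, 'joint_pos': [1.03, 0.313, 0.046, 1.304, -0.0, 1.431], 'tcp_pos': [0.224, 0.529, 0.215], 'wrist_force': [-0.18, 0.521, -0.176]}
[[-0.921  0.39   0.     0.224]
 [ 0.39   0.921  0.     0.529]
 [-0.     0.    -1.     0.215]
 [ 0.     0.     0.     1.   ]]
[ 0.467 -0.045  0.06 ]
[ 0.641 -0.029  0.06 ]
[ 0.466 -0.041  0.06 ]
[ 0.64  -0.026  0.06 ]
[[-0.    -0.962 -0.273  0.069]
 [ 1.    -0.    -0.     0.001]
 [ 0.    -0.273  0.962 -0.161]
 [ 0.     0.     0.     1.   ]] 62.12170191662983
```

Emit:
{"fn": "jog_arm", "kwargs": {
  "moves": [
    {"slide": [-29,-28,0],"angular": [0,0,-3],"fingers": 0},
    {"slide": [-58,-56,0],"angular": [0,0,-7],"fingers": 0},
    {"slide": [-87,-84,0],"angular": [0,0,-12],"fingers": 0},
    {"slide": [-116,-112,0],"angular": [0,0,-17],"fingers": 0},
    {"slide": [-145,-140,0],"angular": [0,0,-21],"fingers": 0},
    {"slide": [-174,-168,0],"angular": [0,0,-23],"fingers": 0},
    {"slide": [-203,-196,0],"angular": [0,0,-23],"fingers": 0},
    {"slide": [-232,-224,0],"angular": [0,0,-23],"fingers": 0},
    {"slide": [-261,-252,0],"angular": [0,0,-23],"fingers": 0},
    {"slide": [-290,-280,0],"angular": [0,0,-23],"fingers": 0}
  ]
}}

```text
clock: 1.58
tcp_pos: [0.3825, 0.1567, 0.2151]
orientation: [0.001, -0.0, 1.0, 0.0]
wrist_force: [1.0, -0.2, 0.6]
finger_gap: 0.0849
grip_force: 0.0
```

Emit:
{"fn": "jog_arm", "kwargs": {
  "moves": [
    {"slide": [-14,-33,0],"angular": [0,0,0],"fingers": 0},
    {"slide": [-28,-67,0],"angular": [0,0,0],"fingers": 0},
    {"slide": [-42,-101,0],"angular": [0,0,0],"fingers": 0},
    {"slide": [-56,-135,10],"angular": [0,0,0],"fingers": 0},
    {"slide": [-70,-169,25],"angular": [0,0,0],"fingers": 0},
    {"slide": [-80,-192,40],"angular": [0,0,0],"fingers": 0},
    {"slide": [-85,-202,45],"angular": [0,0,0],"fingers": 0},
    {"slide": [-85,-202,45],"angular": [0,0,0],"fingers": 0},
    {"slide": [-85,-202,45],"angular": [0,0,0],"fingers": 0}
  ]
}}

```text
clock: 2.33
tcp_pos: [0.4668, -0.0432, 0.1696]
orientation: [-0.001, 0.0, 1.0, 0.0]
wrist_force: [0.1, -0.0, 0.0]
finger_gap: 0.0854
grip_force: 0.0
```

```bash
python3 - <<'E'
from h import *
s=get_state(); print({k:np.round(s[k],3).tolist() for k in ["clock","joint_pos","tcp_pos","wrist_force"]}); print(Tt(s).round(3))
w=read_camera("wrist"); save(w,"w1.png")
for d in tip_of("piston_a_center",w): print(d["p"],d["point"],hit(w,d["point"],.03,s))
E
```

```text
{'clock': 2.333, 'joint_pos': [-0.264, 0.13, -0.301, 1.142, 0.001, -0.264], 'tcp_pos': [0.467, -0.043, 0.17], 'wrist_force': [0.129, -0.047, 0.009]}
[[-1.     0.    -0.001  0.467]
 [ 0.     1.     0.001 -0.043]
 [ 0.001  0.001 -1.     0.17 ]
 [ 0.     0.     0.     1.   ]]
0.63 [254.3, 177.4] [ 0.46490837 -0.04335192  0.03      ]
```

View pics/w1.png

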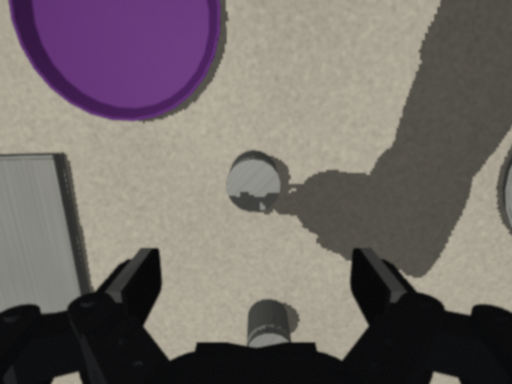

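The wrist view shows the first piston's top at (254,182), which agrees with the estimate, and the second at (269,325) ahead of it. I descend around the first piston, stopping just above grasp height to zero the force reading.

Emit:
{"fn": "jog_arm", "kwargs": {
  "moves": [
    {"slide": [1,0,30],"angular": [0,0,0],"fingers": 0},
    {"slide": [1,0,60],"angular": [0,0,0],"fingers": 0},
    {"slide": [1,0,85],"angular": [0,0,0],"fingers": 0},
    {"slide": [1,0,105],"angular": [0,0,0],"fingers": 0},
    {"slide": [1,0,120],"angular": [0,0,0],"fingers": 0},
    {"slide": [1,0,130],"angular": [0,0,0],"fingers": 0},
    {"slide": [1,0,130],"angular": [0,0,0],"fingers": 0},
    {"slide": [1,0,130],"angular": [0,0,0],"fingers": 0},
    {"slide": [1,0,130],"angular": [0,0,0],"fingers": 0},
    {"slide": [1,0,130],"angular": [0,0,0],"fingers": 0}
  ]
}}

```text
clock: 3.27
tcp_pos: [0.4673, -0.0432, 0.041]
orientation: [0.001, -0.001, 1.0, -0.0]
wrist_force: [-0.1, 0.9, -0.0]
finger_gap: 0.0858
grip_force: 0.0
```

```bash
cat >> h.py <<'E'
def weigh(n=16):
    F=[];t=[]
    for _ in range(n):
        read_camera("top"); s=get_state(); F.append(s["wrist_force"]); t.append(s["tau"])
    F=np.array(F); print("clock",s["clock"],"tcp",np.round(s["tcp_pos"],4),"gap",s["finger_gap"],"grip",s["grip_force"])
    print("F",F.mean(0).round(3),"std",F.std(0).round(3),"tau",np.mean(t,0).round(3))
E
python3 -c "
from h import *
weigh()"
```

```text
clock 4.0667 tcp [ 0.4662 -0.0435  0.0397] gap 0.08559077211679923 grip 0.0
F [0.114 0.035 0.014] std [0.514 0.516 0.576] tau [ 3.6000e-02 -3.8764e+01  2.4596e+01 -0.0000e+00  2.0000e-03  0.0000e+00]
```

Emit:
{"fn": "jog_arm", "kwargs": {
  "moves": [
    {"slide": [0,0,8],"angular": [0,0,0],"fingers": 0},
    {"slide": [0,0,14],"angular": [0,0,0],"fingers": 0},
    {"slide": [0,0,14],"angular": [0,0,0],"fingers": 0.3},
    {"slide": [0,0,14],"angular": [0,0,0],"fingers": 1},
    {"slide": [0,0,14],"angular": [0,0,0],"fingers": 1},
    {"slide": [0,0,14],"angular": [0,0,0],"fingers": 1},
    {"slide": [0,0,14],"angular": [0,0,0],"fingers": 1},
    {"slide": [0,0,14],"angular": [0,0,0],"fingers": 1},
    {"slide": [0,0,14],"angular": [0,0,0],"fingers": 1},
    {"slide": [0,0,14],"angular": [0,0,0],"fingers": 1}
  ],
  "squeeze": 60
}}

```text
clock: 4.9
tcp_pos: [0.4666, -0.0437, 0.0261]
orientation: [0.0, -0.0, 1.0, -0.0]
wrist_force: [-1.3, -1.3, 5.5]
finger_gap: 0.0462
grip_force: 61.2
```

Emit:
{"fn": "jog_arm", "kwargs": {
  "moves": [
    {"slide": [0,0,-2],"angular": [0,0,0],"fingers": 1},
    {"slide": [0,0,-5],"angular": [0,0,0],"fingers": 1},
    {"slide": [0,0,-9],"angular": [0,0,0],"fingers": 1},
    {"slide": [0,0,-12],"angular": [0,0,0],"fingers": 1},
    {"slide": [0,0,-14],"angular": [0,0,0],"fingers": 1},
    {"slide": [0,0,-14],"angular": [0,0,0],"fingers": 1},
    {"slide": [0,0,-14],"angular": [0,0,0],"fingers": 1},
    {"slide": [0,0,-14],"angular": [0,0,0],"fingers": 1}
  ]
}}

```text
clock: 5.57
tcp_pos: [0.4662, -0.0434, 0.0396]
orientation: [-0.0, -0.0, 1.0, 0.0]
wrist_force: [0.3, -0.6, -2.1]
finger_gap: 0.0456
grip_force: 61.6
```

```bash
python3 -c "
from h import *
weigh()
save(read_camera('wrist'),'lift1.png')"
```

```text
clock 6.3667 tcp [ 0.4663 -0.0434  0.0397] gap 0.04626783831695347 grip 61.581419706344604
F [-0.165  0.145 -2.331] std [0.516 0.601 0.526] tau [ 1.0000e-03 -3.9802e+01  2.5336e+01  5.0000e-03 -2.0000e-03  0.0000e+00]
```

View pics/lift1.png

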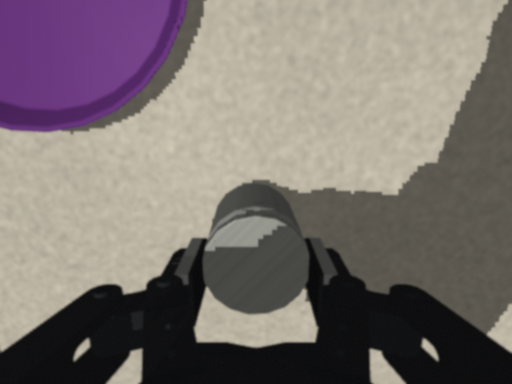

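Weight 1 is about 2.35 N, or 240 g, so it is light and goes in the dish. The wrist view shows it held upright, with its top at (256,265), clear of the bench. I lift it and carry it over.

Emit:
{"fn": "jog_arm", "kwargs": {
  "moves": [
    {"slide": [0,3,-20],"angular": [0,0,0],"fingers": 1},
    {"slide": [2,15,-40],"angular": [0,0,0],"fingers": 1},
    {"slide": [4,38,-55],"angular": [0,0,0],"fingers": 1},
    {"slide": [7,68,-60],"angular": [0,0,0],"fingers": 1},
    {"slide": [10,100,-60],"angular": [0,0,0],"fingers": 1},
    {"slide": [13,132,-60],"angular": [0,0,0],"fingers": 1},
    {"slide": [16,164,-60],"angular": [0,0,0],"fingers": 1},
    {"slide": [19,196,-60],"angular": [0,0,0],"fingers": 1},
    {"slide": [22,228,-60],"angular": [0,0,0],"fingers": 1},
    {"slide": [24,260,-60],"angular": [0,0,0],"fingers": 1}
  ]
}}

```text
clock: 7.25
tcp_pos: [0.4415, 0.2181, 0.0998]
orientation: [0.0, -0.0, 1.0, 0.0]
wrist_force: [-0.0, 0.1, -2.1]
finger_gap: 0.0461
grip_force: 62.3
```

Emit:
{"fn": "jog_arm", "kwargs": {
  "moves": [
    {"slide": [3,30,0],"angular": [0,0,0],"fingers": 1},
    {"slide": [5,55,0],"angular": [0,0,0],"fingers": 1},
    {"slide": [7,73,0],"angular": [0,0,0],"fingers": 1},
    {"slide": [7,82,0],"angular": [0,0,0],"fingers": 1},
    {"slide": [7,83,0],"angular": [0,0,0],"fingers": 1},
    {"slide": [7,83,0],"angular": [0,0,0],"fingers": 1},
    {"slide": [7,83,0],"angular": [0,0,0],"fingers": 1}
  ]
}}

```text
clock: 7.83
tcp_pos: [0.435, 0.2985, 0.0995]
orientation: [-0.0, 0.0, 1.0, -0.0]
wrist_force: [0.1, 0.2, -2.8]
finger_gap: 0.0459
grip_force: 62.3
```

```bash
python3 -c "
from h import *
s=get_state(); print(s['clock'],s['tcp_pos'],s['finger_gap'],s['wrist_force'])
w=read_camera('wrist'); save(w,'w2.png')
for d in tip_of('dish',w): print(d['p'],d['point'],hit(w,d['point'],0,s))
p=read_camera('scene')
for d in tip_of('dish',p): print(d['p'],d['point'],hit(p,d['point'],0,s))
"
```

```text
7.8333 [0.43499708 0.29854442 0.0995305 ] 0.04589337878767005 [ 0.06966738  0.19098735 -2.7575637 ]
0.93 [305.2, 225.1] [0.47663177 0.30264104 0.        ]
0.88 [391.4, 241.2] [0.48102985 0.56106749 0.        ]
0.69 [323.1, 157.2] [0.19727761 0.32713999 0.        ]
0.62 [175.7, 161.5] [ 0.31586516 -0.15730028  0.        ]
```

View pics/w2.png

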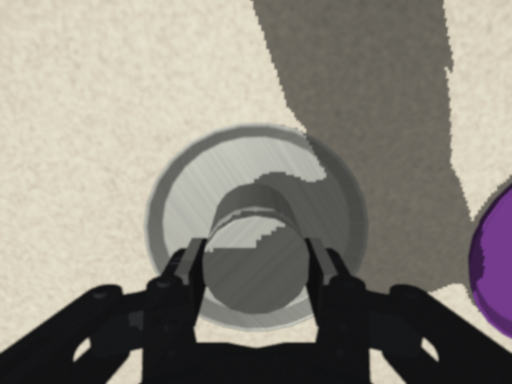

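The wrist view shows the grey dish rim spanning columns 145–368 and rows 124–330. I check the dish centre from that.

```bash
python3 -c "
from h import *
s=get_state(); w=read_camera('wrist')
for px in [(256,124),(256,330),(145,226),(368,226)]: print(px,hit(w,px,.018,s).round(3))
"
```

```text
(256, 124) [0.38  0.3   0.018]
(256, 330) [0.561 0.3   0.018]
(145, 226) [0.461 0.21  0.018]
(368, 226) [0.461 0.391 0.018]
```

Emit:
{"fn": "jog_arm", "kwargs": {
  "moves": [
    {"slide": [0,1,20],"angular": [0,0,0],"fingers": 1},
    {"slide": [0,1,40],"angular": [0,0,0],"fingers": 1},
    {"slide": [0,1,54],"angular": [0,0,0],"fingers": 1},
    {"slide": [0,1,61],"angular": [0,0,0],"fingers": 1},
    {"slide": [0,1,65],"angular": [0,0,0],"fingers": 1},
    {"slide": [0,1,67],"angular": [0,0,0],"fingers": 1},
    {"slide": [0,1,68],"angular": [0,0,0],"fingers": 1},
    {"slide": [0,1,69],"angular": [0,0,0],"fingers": 1},
    {"slide": [0,1,69],"angular": [0,0,0],"fingers": 1}
  ]
}}

```text
clock: 8.83
tcp_pos: [0.4356, 0.3008, 0.0313]
orientation: [0.001, -0.0, 1.0, 0.0]
wrist_force: [-0.1, 0.4, -2.4]
finger_gap: 0.0458
grip_force: 62.3
```

Emit:
{"fn": "jog_arm", "kwargs": {
  "moves": [
    {"slide": [0,0,0.5],"angular": [0,0,0],"fingers": 1},
    {"slide": [0,0,1],"angular": [0,0,0],"fingers": 1},
    {"slide": [0,0,1],"angular": [0,0,0],"fingers": 1},
    {"slide": [0,0,1],"angular": [0,0,0],"fingers": 1}
  ]
}}

```text
clock: 9.17
tcp_pos: [0.4354, 0.3008, 0.0302]
orientation: [0.0, -0.0, 1.0, 0.0]
wrist_force: [0.1, -0.4, -0.3]
finger_gap: 0.0458
grip_force: 62.5
```

Emit:
{"fn": "jog_arm", "kwargs": {
  "moves": [
    {"slide": [0,0,0.5],"angular": [0,0,0],"fingers": 1},
    {"slide": [0,0,0.5],"angular": [0,0,0],"fingers": 0.35},
    {"slide": [0,0,0.5],"angular": [0,0,0],"fingers": 0.2},
    {"slide": [0,0,0.5],"angular": [0,0,0],"fingers": 0.1},
    {"slide": [0,0,0.5],"angular": [0,0,0],"fingers": 0.1},
    {"slide": [0,0,0.5],"angular": [0,0,0],"fingers": 0.1}
  ]
}}

```text
clock: 9.67
tcp_pos: [0.435, 0.3006, 0.0292]
orientation: [-0.0, -0.0, 1.0, 0.0]
wrist_force: [-0.3, 0.2, -0.4]
finger_gap: 0.0767
grip_force: 0.0
```

Emit:
{"fn": "jog_arm", "kwargs": {
  "moves": [
    {"slide": [0,0,-15],"angular": [0,0,0],"fingers": 0},
    {"slide": [0,0,-45],"angular": [0,0,0],"fingers": 0},
    {"slide": [0,0,-80],"angular": [0,0,0],"fingers": 0},
    {"slide": [-8,-12,-110],"angular": [0,0,0],"fingers": 0},
    {"slide": [-24,-38,-130],"angular": [0,0,0],"fingers": 0},
    {"slide": [-42,-68,-140],"angular": [0,0,0],"fingers": 0},
    {"slide": [-62,-99,-140],"angular": [0,0,0],"fingers": 0},
    {"slide": [-82,-131,-140],"angular": [0,0,0],"fingers": 0},
    {"slide": [-102,-163,-140],"angular": [0,0,0],"fingers": 0},
    {"slide": [-122,-195,-140],"angular": [0,0,0],"fingers": 0}
  ]
}}

```text
clock: 10.5
tcp_pos: [0.5579, 0.1041, 0.1694]
orientation: [0.0, -0.0, 1.0, 0.0]
wrist_force: [-0.3, -0.1, -0.4]
finger_gap: 0.0854
grip_force: 0.0
```

Emit:
{"fn": "jog_arm", "kwargs": {
  "moves": [
    {"slide": [-20,-32,0],"angular": [0,0,0],"fingers": 0},
    {"slide": [-40,-64,0],"angular": [0,0,0],"fingers": 0},
    {"slide": [-60,-96,0],"angular": [0,0,0],"fingers": 0},
    {"slide": [-75,-120,0],"angular": [0,0,0],"fingers": 0},
    {"slide": [-83,-133,0],"angular": [0,0,0],"fingers": 0},
    {"slide": [-83,-133,0],"angular": [0,0,0],"fingers": 0},
    {"slide": [-83,-133,0],"angular": [0,0,0],"fingers": 0},
    {"slide": [-83,-133,0],"angular": [0,0,0],"fingers": 0}
  ]
}}

```text
clock: 11.17
tcp_pos: [0.6396, -0.0267, 0.1689]
orientation: [-0.001, -0.0, 1.0, 0.0]
wrist_force: [1.1, -0.4, 0.8]
finger_gap: 0.0855
grip_force: 0.0
```

```bash
python3 - <<'E'
from h import *
s=get_state(); print({k:np.round(s[k],3).tolist() for k in ["clock","joint_pos","tcp_pos","wrist_force"]})
w=read_camera("wrist")
for d in tip_of("piston_a_center",w): print(d["p"],d["point"],hit(w,d["point"],.03,s))
q=read_camera("scene")
a=cv2.resize(w["color"],(400,300)); b=cv2.resize(q["color"][100:325,150:450],(400,300)); save({"color":np.hstack([a,b])},"w3.png")
E
```

```text
{'clock': 11.167, 'joint_pos': [-0.167, 0.457, 0.146, 1.261, 0.0, -0.168], 'tcp_pos': [0.64, -0.027, 0.169], 'wrist_force': [1.082, -0.429, 0.843]}
```

View pics/w3.png

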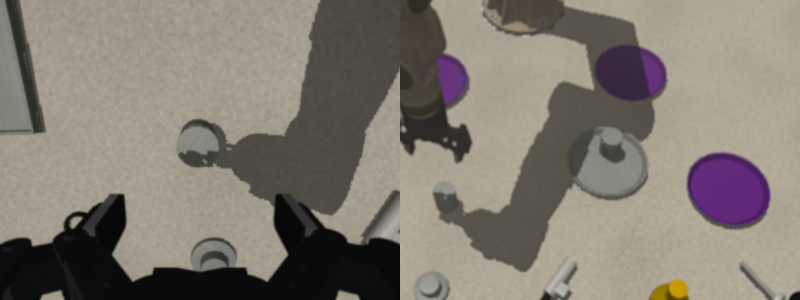

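The wrist view puts piston 2's top at (255,186) at full scale, lined up with the tool. The scene half shows piston 1 upright in the dish. I descend and zero the force reading.

Emit:
{"fn": "jog_arm", "kwargs": {
  "moves": [
    {"slide": [0,0,30],"angular": [0,0,0],"fingers": 0},
    {"slide": [0,0,60],"angular": [0,0,0],"fingers": 0},
    {"slide": [0,0,85],"angular": [0,0,0],"fingers": 0},
    {"slide": [0,0,105],"angular": [0,0,0],"fingers": 0},
    {"slide": [0,0,120],"angular": [0,0,0],"fingers": 0},
    {"slide": [0,0,129],"angular": [0,0,0],"fingers": 0},
    {"slide": [0,0,129],"angular": [0,0,0],"fingers": 0},
    {"slide": [0,0,129],"angular": [0,0,0],"fingers": 0},
    {"slide": [0,0,129],"angular": [0,0,0],"fingers": 0}
  ]
}}

```text
clock: 12.07
tcp_pos: [0.6412, -0.0271, 0.0416]
orientation: [0.001, -0.001, 1.0, -0.0]
wrist_force: [0.5, -0.2, -0.8]
finger_gap: 0.0854
grip_force: 0.0
```

```bash
python3 -c "
from h import *
weigh()"
```

```text
clock 12.8667 tcp [ 0.6402 -0.0273  0.0401] gap 0.08538449126117527 grip 0.0
F [ 0.043 -0.08  -0.133] std [0.433 0.504 0.353] tau [ 2.7000e-02 -5.7125e+01  2.7079e+01 -2.0000e-03  1.0000e-03  0.0000e+00]
```

Emit:
{"fn": "jog_arm", "kwargs": {
  "moves": [
    {"slide": [0,0,8],"angular": [0,0,0],"fingers": 0},
    {"slide": [0,0,14],"angular": [0,0,0],"fingers": 0},
    {"slide": [0,0,14],"angular": [0,0,0],"fingers": 0.3},
    {"slide": [0,0,14],"angular": [0,0,0],"fingers": 1},
    {"slide": [0,0,14],"angular": [0,0,0],"fingers": 1},
    {"slide": [0,0,14],"angular": [0,0,0],"fingers": 1},
    {"slide": [0,0,14],"angular": [0,0,0],"fingers": 1},
    {"slide": [0,0,14],"angular": [0,0,0],"fingers": 1},
    {"slide": [0,0,14],"angular": [0,0,0],"fingers": 1},
    {"slide": [0,0,14],"angular": [0,0,0],"fingers": 1}
  ]
}}

```text
clock: 13.7
tcp_pos: [0.6405, -0.0282, 0.0267]
orientation: [0.0, 0.0, 1.0, -0.001]
wrist_force: [-1.8, -5.1, 4.0]
finger_gap: 0.0459
grip_force: 61.9
```

Emit:
{"fn": "jog_arm", "kwargs": {
  "moves": [
    {"slide": [0,0,-2],"angular": [0,0,0],"fingers": 1},
    {"slide": [0,0,-5],"angular": [0,0,0],"fingers": 1},
    {"slide": [0,0,-9],"angular": [0,0,0],"fingers": 1},
    {"slide": [0,0,-12],"angular": [0,0,0],"fingers": 1},
    {"slide": [0,0,-14],"angular": [0,0,0],"fingers": 1},
    {"slide": [0,0,-14],"angular": [0,0,0],"fingers": 1},
    {"slide": [0,0,-14],"angular": [0,0,0],"fingers": 1},
    {"slide": [0,0,-14],"angular": [0,0,0],"fingers": 1}
  ]
}}

```text
clock: 14.37
tcp_pos: [0.6401, -0.0272, 0.04]
orientation: [-0.0, -0.0, 1.0, 0.0]
wrist_force: [-0.3, -0.6, -7.3]
finger_gap: 0.0458
grip_force: 62.4
```

```bash
python3 -c "
from h import *
weigh()"
```

```text
clock 15.1667 tcp [ 0.6402 -0.0273  0.0402] gap 0.045699090301831106 grip 62.38328576087952
F [-0.317 -0.019 -7.368] std [0.375 0.624 0.541] tau [ 7.0000e-03 -6.1828e+01  2.9795e+01  8.0000e-03 -3.0000e-03 -0.0000e+00]
```

Piston 2 weighs about 7.3 N, or 740 g, so it is heavy and goes in the tray.

Emit:
{"fn": "jog_arm", "kwargs": {
  "moves": [
    {"slide": [0,0,-20],"angular": [0,0,0],"fingers": 1},
    {"slide": [3,-8,-40],"angular": [0,0,0],"fingers": 1},
    {"slide": [9,-25,-55],"angular": [0,0,0],"fingers": 1},
    {"slide": [18,-50,-60],"angular": [0,0,0],"fingers": 1},
    {"slide": [28,-77,-60],"angular": [0,0,0],"fingers": 1},
    {"slide": [39,-106,-60],"angular": [0,0,0],"fingers": 1},
    {"slide": [50,-135,-60],"angular": [0,0,0],"fingers": 1},
    {"slide": [61,-165,-60],"angular": [0,0,0],"fingers": 1},
    {"slide": [72,-195,-60],"angular": [0,0,0],"fingers": 1},
    {"slide": [82,-222,-60],"angular": [0,0,0],"fingers": 1}
  ]
}}

```text
clock: 16.0
tcp_pos: [0.5576, -0.2511, 0.1004]
orientation: [0.0, -0.0, 1.0, -0.0]
wrist_force: [1.1, 0.5, -6.6]
finger_gap: 0.0457
grip_force: 64.0
```

Emit:
{"fn": "jog_arm", "kwargs": {
  "moves": [
    {"slide": [9,-25,0],"angular": [0,0,0],"fingers": 1},
    {"slide": [16,-44,0],"angular": [0,0,0],"fingers": 1},
    {"slide": [20,-54,0],"angular": [0,0,0],"fingers": 1},
    {"slide": [20,-56,0],"angular": [0,0,0],"fingers": 1},
    {"slide": [20,-56,0],"angular": [0,0,0],"fingers": 1},
    {"slide": [20,-56,0],"angular": [0,0,0],"fingers": 1}
  ]
}}

```text
clock: 16.5
tcp_pos: [0.5387, -0.3043, 0.1001]
orientation: [0.0, -0.001, 1.0, 0.001]
wrist_force: [-0.4, 0.9, -7.7]
finger_gap: 0.046
grip_force: 64.0
```

```bash
python3 -c "
from h import *
s=get_state(); print(s['clock'],s['tcp_pos'],s['finger_gap'],s['wrist_force'])
w=read_camera('wrist'); save(w,'w4.png')
for d in tip_of('tray',w): print(d['p'],d['point'],hit(w,d['point'],0,s))
"
```

```text
16.5 [ 0.53869748 -0.30431572  0.10007139] 0.045995818997497155 [-0.36749392  0.86953654 -7.72301503]
0.94 [247.0, 196.5] [ 0.54486138 -0.31054881  0.        ]
```

View pics/w4.png

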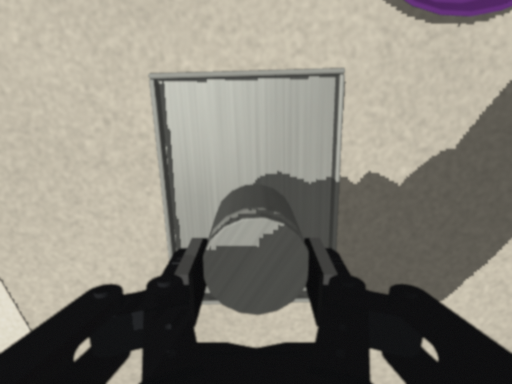

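The wrist view shows the tray spanning columns 152–343 with the piston near its middle. I shift 4 mm to centre it, then lower.

Emit:
{"fn": "jog_arm", "kwargs": {
  "moves": [
    {"slide": [0,-4,20],"angular": [0,0,0],"fingers": 1},
    {"slide": [0,-4,40],"angular": [0,0,0],"fingers": 1},
    {"slide": [0,-4,54],"angular": [0,0,0],"fingers": 1},
    {"slide": [0,-4,62],"angular": [0,0,0],"fingers": 1},
    {"slide": [0,-4,66],"angular": [0,0,0],"fingers": 1},
    {"slide": [0,-4,68],"angular": [0,0,0],"fingers": 1},
    {"slide": [0,-4,69],"angular": [0,0,0],"fingers": 1},
    {"slide": [0,-4,69.5],"angular": [0,0,0],"fingers": 1},
    {"slide": [0,-4,69.5],"angular": [0,0,0],"fingers": 1},
    {"slide": [0,-4,69.5],"angular": [0,0,0],"fingers": 1}
  ]
}}

```text
clock: 17.43
tcp_pos: [0.539, -0.3098, 0.0315]
orientation: [0.001, -0.0, 1.0, -0.0]
wrist_force: [-0.4, -0.0, -8.1]
finger_gap: 0.0452
grip_force: 63.9
```

Emit:
{"fn": "jog_arm", "kwargs": {
  "moves": [
    {"slide": [0,0,0.5],"angular": [0,0,0],"fingers": 1},
    {"slide": [0,0,1],"angular": [0,0,0],"fingers": 1},
    {"slide": [0,0,1],"angular": [0,0,0],"fingers": 1},
    {"slide": [0,0,1],"angular": [0,0,0],"fingers": 1}
  ]
}}

```text
clock: 17.77
tcp_pos: [0.539, -0.3098, 0.0308]
orientation: [0.001, -0.0, 1.0, -0.0]
wrist_force: [-1.2, 1.0, -0.2]
finger_gap: 0.0459
grip_force: 64.6
```

Contact is made. I release and rise.

Emit:
{"fn": "jog_arm", "kwargs": {
  "moves": [
    {"slide": [0,0,0.3],"angular": [0,0,0],"fingers": 1},
    {"slide": [0,0,0.3],"angular": [0,0,0],"fingers": 0.35},
    {"slide": [0,0,0.3],"angular": [0,0,0],"fingers": 0.2},
    {"slide": [0,0,0.3],"angular": [0,0,0],"fingers": 0.1},
    {"slide": [0,0,0.3],"angular": [0,0,0],"fingers": 0.1},
    {"slide": [0,0,0.3],"angular": [0,0,0],"fingers": 0.1},
    {"slide": [0,0,-15],"angular": [0,0,0],"fingers": 0.1},
    {"slide": [0,0,-40],"angular": [0,0,0],"fingers": 0.1},
    {"slide": [0,0,-75],"angular": [0,0,0],"fingers": 0.1},
    {"slide": [0,0,-110],"angular": [0,0,0],"fingers": 0.1}
  ]
}}

```text
clock: 18.6
tcp_pos: [0.5376, -0.3088, 0.1398]
orientation: [-0.001, -0.0, 1.0, 0.001]
wrist_force: [-0.1, -0.7, 0.2]
finger_gap: 0.0767
grip_force: 0.0
```

Emit:
{"fn": "jog_arm", "kwargs": {
  "moves": [
    {"slide": [10,0,-25],"angular": [0,0,0],"fingers": 0},
    {"slide": [30,10,-40],"angular": [0,0,0],"fingers": 0},
    {"slide": [60,30,-40],"angular": [0,0,0],"fingers": 0},
    {"slide": [90,50,-40],"angular": [0,0,0],"fingers": 0},
    {"slide": [110,70,-40],"angular": [0,0,0],"fingers": 0},
    {"slide": [120,80,-40],"angular": [0,0,0],"fingers": 0},
    {"slide": [120,80,-40],"angular": [0,0,0],"fingers": 0},
    {"slide": [120,80,-40],"angular": [0,0,0],"fingers": 0}
  ]
}}

```text
clock: 19.27
tcp_pos: [0.4185, -0.2294, 0.1802]
orientation: [0.001, -0.0, 1.0, -0.001]
wrist_force: [-0.1, -0.3, -0.0]
finger_gap: 0.0857
grip_force: 0.0
```

```bash
python3 - <<'E'
from h import *
q=read_camera("scene"); w=read_camera("wrist")
save({"color":np.hstack([cv2.resize(w["color"],(400,300)),cv2.resize(q["color"][90:300,60:340],(400,300))])},"end.png")
E
```

```text
(no output)
```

View pics/end.png

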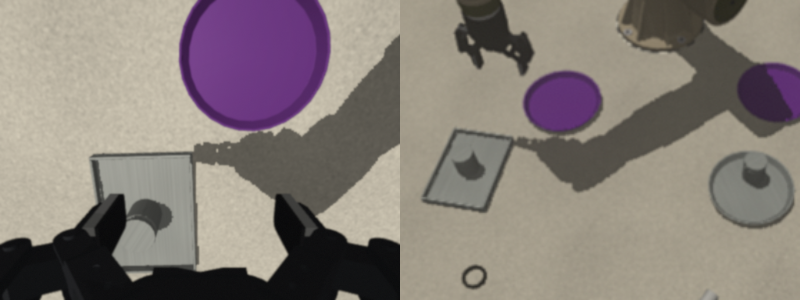

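The scene half shows the heavy piston upright in the tray at (467,165) and the light one upright in the dish at (755,167). The gripper is clear of both.

```bash
python3 -c "
from workcell import *
print(hand_in())"
```

```text
the job is handed in; nothing more can be done
None
```

I weighed both pistons and stood them upright: the light one (about 240 g) in the dish and the heavy one (about 740 g) in the tray. I handed the job in shortly after 19 s on the clock, and no verdict was returned.

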